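# Return four stock containers to their colour-matched seats

### The job

Put the four loose containers on the worktop into their own seats: each belongs in the seat whose coloured collar matches its cap or lid (white-capped amber bottle, red-capped amber bottle, blue canister, black-lidded jar). Set each one down gently and upright, fully down on the floor inside its collar, without tipping any over, and let go of it. Leave the roll of labels and the stack of weighing dishes where they are.

Things in the scene. Friction and masses are not known exactly. Their poses are not given: they have to be found in the camera images.
- drop_bottle: small amber bottle with white cap standing on the worktop, 36 mm diameter, 88 mm high overall, body straight up to about 50 mm, about 0.09 kg. Origin at the centre of its underside, z up along its axis.
- mix_bottle: amber bottle with red cap, 46 mm diameter, 105 mm high overall, body straight up to about 60 mm, about 0.12 kg. Origin at the centre of its underside, z up along its axis.
- canister: blue plastic canister with blue screw lid, about 60 mm diameter at the body (63 at the lid), 105 mm high, about 0.12 kg. Origin at the centre of its underside, z up along its axis.
- jar: low white jar with black screw lid, body 64 mm and lid 66 mm diameter, 60 mm high (the lid is the top 15 mm), about 0.19 kg. Origin at the centre of its underside, z up along its axis.
- seat_white: fixed round seat for the white-capped bottle: white collar on a thin dark metal base plate of 70 mm diameter, dark rubber floor inside. Collar outside 66 mm, bore 54 mm, its rim 14 mm above the worktop, its inner floor 5 mm above the worktop. Origin at the centre of its underside on the worktop, z up.
- seat_red: fixed round seat for the red-capped bottle: red collar on a thin dark metal base plate of 80 mm diameter, dark rubber floor inside. Collar outside 76 mm, bore 64 mm, its rim 14 mm above the worktop, its inner floor 5 mm above the worktop. Origin at the centre of its underside on the worktop, z up.
- seat_blue: fixed round seat for the blue canister: blue collar on a thin dark metal base plate of 96 mm diameter, dark rubber floor inside. Collar outside 92 mm, bore 80 mm, its rim 14 mm above the worktop, its inner floor 5 mm above the worktop. Origin at the centre of its underside on the worktop, z up.
- seat_black: fixed round seat for the black-lidded jar: black collar on a thin dark metal base plate of 99 mm diameter, dark rubber floor inside. Collar outside 95 mm, bore 83 mm, its rim 14 mm above the worktop, its inner floor 5 mm above the worktop. Origin at the centre of its underside on the worktop, z up.
- label_roll: bystander: loose roll of white labels lying flat to the left of the work (the tall wire carousel of jars stands behind it, beyond the left end of the seats: come in from above and keep the wrist clear of it), 68 mm diameter, 37 mm high; leave alone. Origin at the centre of its underside, z up along its axis.
- weigh_dishes: bystander: loose stack of white weighing dishes behind the seats, beside the balance, 68x68x30 mm; leave alone. Origin at the centre of its underside.
Mind the look-alikes: they are no part of the job. What is shaped like the drop_bottle but green is not meant.

How it is judged (in metres and radians):
At the end, for the whole second after the job is handed in: Each container stands in the seat of its own cap or lid colour: centre within 12 mm of the seat's centre, underside on the seat's floor (2 to 9 mm above the worktop), upright within 0.08 rad, at rest and released (horizontal distance between drop_bottle and seat_white below 0.012 m and z of drop_bottle in the frame of seat_white between 0.002 and 0.009 m and angle between each of drop_bottle, mix_bottle, canister, jar's own z axis and vertical below 0.08 rad and linear speed of each of drop_bottle, mix_bottle, canister, jar below 0.02 m/s and contact force between the fingers and drop_bottle below 0.05 N and horizontal distance between mix_bottle and seat_red below 0.012 m and z of mix_bottle in the frame of seat_red between 0.002 and 0.009 m and contact force between the fingers and mix_bottle below 0.05 N and horizontal distance between canister and seat_blue below 0.012 m and z of canister in the frame of seat_blue between 0.002 and 0.009 m and contact force between the fingers and canister below 0.05 N and horizontal distance between jar and seat_black below 0.012 m and z of jar in the frame of seat_black between 0.002 and 0.009 m and contact force between the fingers and jar below 0.05 N); the robot touches nothing.
It fails at once if a container is tipped over (more than 40 degrees) (angle between any of drop_bottle, mix_bottle, canister, jar's own z axis and vertical above 0.7 rad).
It fails at once if a container is dropped from more than about 4 cm or thrown ((linear speed of drop_bottle above 0.9 m/s and contact force between the fingers and drop_bottle below 0.05 N) or (linear speed of mix_bottle above 0.9 m/s and contact force between the fingers and mix_bottle below 0.05 N) or (linear speed of canister above 0.9 m/s and contact force between the fingers and canister below 0.05 N) or (linear speed of jar above 0.9 m/s and contact force between the fingers and jar below 0.05 N)).
It fails at once if the label roll or the weighing dishes are disturbed (moved more than 20 mm) (distance of any of label_roll, weigh_dishes from where it was at the start of the episode above 0.02 m).
It also fails if it takes over 128 s, if anything falls off the work surface, if the arm or the gripper's body presses on something with over 40 N, if the wrist force passes 120 N, or if a joint passes its speed limit or range.

### The arm

A 6-joint arm with a two-finger parallel gripper is mounted at the origin on a cart in front of the work surface, level with it; the furniture and walls round the work are solid. World frame = base frame: x ahead of the robot, y to its left, z up, the work surface at z = 0. Lengths are in mm, angles in rad, forces in N, time in s.
With the tool pointing down it reaches from about 350 to 850 mm from the base axis. Payload 8.1 kg.
Tool frame: the origin (TCP) lies where the fingers leave the gripper's body, on its centre line; the fingertips stand 73 mm ahead of it and the grasp point (between the pads) lies 54 mm ahead of it; z points along the fingers, y is the line along which they close (so a half turn about z gives the same grasp; the last joint's range is limited). The gripper opens to 85 mm and grips with 20 to 120 N. Pads are 22 mm wide; open, the fingers measure 114 mm over their backs; the gripper's body (76 mm by 85 mm) begins 54 mm behind the grasp point. The pads swing forward as they close: fully open they stand 13 mm farther back than shut.
Start: joints at [-1.358, 0.13, 1.488, -0, 1.523, -0.085], TCP at [176.071, -573.59, 303.892] pointing down, gripper open.
Joint ranges: [-2.96, 2.96], [-0.89, 2.26], [0.02, 2.5], [-1.34, 4.48], [0, 2.73], [-2.66, 2.66]. Speed limits (rad/s): [2.39, 2.39, 2.79, 3.14, 3.14, 3.14].

### API

Orientations are given as a unit quaternion [x, y, z, w].
In Python, from plant import ctrl, capture, get_calibration, ticket gives the robot as it stands.
- The arm moves only by the tool carry_out, never from a script. Its argument "moves" is a list of rows, each an object of numbers: "ax", "ay", "az": the turn, a rotation vector about the world's x, y, z in degrees; "tx", "ty", "tz": the shift along the world's x, y, z in m; "fingers": the closure, from -1 (fully open) to 1 (shut). A call has exactly 10 rows; each row is the pose to reach, as a shift and turn from the pose commanded when the call began; what a row does not reach only later rows make up. A row lasts 1/10 s, in which the tool goes at most 50 mm and 8.59 degrees, less where a joint would pass 70% of its speed; a pose out of reach is approached as far as the arm can. A call with a gripper value outside its range is refused whole. The fingers move at their own pace and stop on an object; the grip force is fixed at half the most. Time passes only in rows, so rows that repeat a pose let the fingers close, or fill a call up. It gives the time, the measured TCP pose, the force, the opening and the grip force at its end, in the units of the state.
- ctrl.read_state(): the state, without advancing time (a new reading comes with each control period).
- capture(name): name is "side" or "top"; returns (picture, depth): 400x640x3 uint8, blue, green, red; 400x640 float32, mm along the optical axis (not along the pixel's ray), 0 where there is no reading.
- get_calibration(name): a dict with "fx", "fy", "cx", "cy" (pixels), "distortion" ([k1, k2, p1, p2, k3] as OpenCV has them; the pictures are not rectified), "rvec" (rotation vector, rad) and "tvec" (3), from world to camera coordinates, as OpenCV has them. Camera axes: x right, y down, z forward; pixel columns grow to the right and rows downward; lengths in mm; the calibration is good to about 2 mm. A picture is of the moment at which its call begins. get_calibration takes no time and is no camera call.
- ticket.sign_off(): hands the job in; it is judged then, once.
The state is a dict: "time": time; "joint_pos": joint angles; "qvel": joint speeds; "effort": joint torques, N m; "eef_pos": TCP position; "tool_rot": TCP orientation; "wrist_force": force on the tool from outside, world axes, zero at the start; "moment": the same for the moment, N m; "width": opening from 0.0 (shut) to 1.0 (fully open); "grasp_force": force on a finger pad.
Only numpy, scipy, OpenCV 4.12 (cv2) and the standard library are available. Lean on these libraries where they do the work, as an engineer would, in place of code of your own. Each camera call takes 0.05 s, during which the arm holds its last target. There are 200 camera calls.

## Working session

There is one attempt and no reset: what is moved stays moved. The work goes in short steps, Python scripts to look and compute and a tool call to move; the robot and the scene stay as the last step left them, time stands still between calls to the robot, and variables do not carry over. Pictures are saved under pics/ and viewed, at most 14 in all, crops included, and the job is handed in when it is done.

Besides the shell and the picture viewer there is one more tool, called after "Request:" as name(argument=value, ...) on one line, values as JSON. carry_out: Moves the arm, as the interface text tells. Its arguments: {"type":"object","properties":{"moves":{"type":"array","items":{"type":"object","properties":{"ax":{"type":"number"},"ay":{"type":"number"},"az":{"type":"number"},"tx":{"type":"number"},"ty":{"type":"number"},"tz":{"type":"number"},"fingers":{"type":"number"}}}}},"required":["moves"]}

```bash
mkdir -p pics; cat > h.py <<'E'
import numpy as np, cv2
from plant import ctrl, capture, get_calibration, ticket
def cal(n):
    c=get_calibration(n); K=np.array([[c['fx'],0,c['cx']],[0,c['fy'],c['cy']],[0,0,1.]])
    R=cv2.Rodrigues(np.array(c['rvec'],float))[0]
    return K,np.array(c['distortion'],float),R,np.array(c['tvec'],float).ravel()
def cloud(n,d):
    K,D,R,t=cal(n); v,u=np.mgrid[0:400,0:640]
    p=cv2.undistortPoints(np.stack([u,v],-1).reshape(-1,1,2).astype(np.float32),K,D).reshape(400,640,2)
    P=np.dstack([p*d[...,None],d]); return (P-t)@R
def atz(n,u,v,z):
    K,D,R,t=cal(n); p=cv2.undistortPoints(np.array([[[u,v]]],float),K,D).ravel()
    r=R.T@np.array([*p,1]); o=-R.T@t; return o+r*(z-o[2])/r[2]
def proj(n,P):
    K,D,R,t=cal(n); return cv2.projectPoints(np.array(P,float).reshape(-1,1,3),R,t,K,D)[0].reshape(-1,2)
E
python3 - <<'E'
from h import *
for n in('top','side'):
    p,d=capture(n); cv2.imwrite(f'pics/{n}0.png',p); np.savez(f'{n}0.npz',p=p,d=d)
    K,D,R,t=cal(n); print(n,K[0,0],-R.T@t,R[2])
print(ctrl.read_state())
E
```

```text
top 410.0447167345901 [ 400.44578641 -208.25973514 1021.58399811] [ 0.10161044 -0.02738615 -0.99444724]
side 505.78868577647984 [-153.51837443  949.46634384  715.58430377] [ 0.43195822 -0.77763416 -0.45683389]
{'time': 0.1, 'joint_pos': array([-1.35839353e+00,  1.31119002e-01,  1.48922121e+00, -1.71356996e-05,
        1.52300288e+00, -8.54444608e-02]), 'qvel': array([-0.00134039, -0.00190383, -0.00337173,  0.00132064, -0.00102536,
       -0.00025073]), 'effort': array([ 1.52442470e-03, -5.70952749e+01, -5.01940370e+01, -1.21952148e-04,
        8.21717520e-03,  3.19965443e-05]), 'eef_pos': array([ 175.98541904, -573.19829113,  302.90138536]), 'tool_rot': array([ 9.88930915e-01,  1.48374119e-01, -6.40615633e-05, -8.72916858e-04]), 'wrist_force': array([ 0.71072094,  0.49590239, -0.3324064 ]), 'moment': array([ 0.01773241, -0.00035582,  0.01923344]), 'grasp_force': 0.0, 'width': 0.9998115212941371}
```

View pics/top0.png

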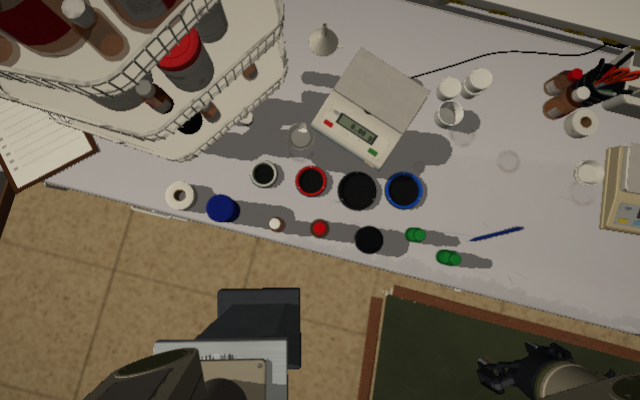

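View pics/side0.png

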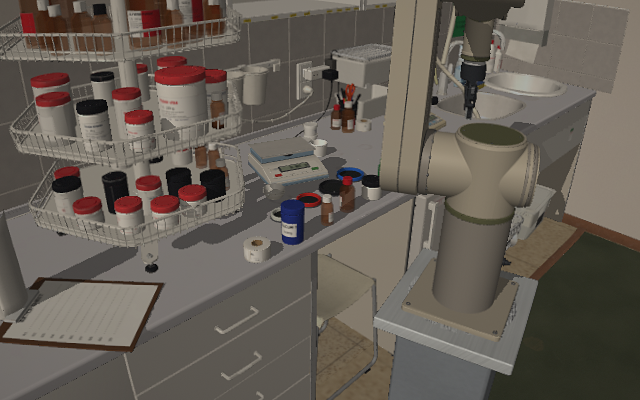

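The top view shows, as (column, row), the label roll (180,195), canister (222,208), drop bottle (276,224), mix bottle (319,228) and jar (369,239). The seats are white (264,174), red (311,181), black (357,190) and blue (403,190). The carousel hangs over the left end.

```bash
python3 - <<'E'
from h import *
z=np.load('top0.npz'); p,d=z['p'],z['d']; P=cloud('top',d)
T={'can':(222,208,105,31.5),'drop':(276,224,88,0),'mix':(319,228,105,0),'jar':(369,239,60,33)}
for n,(u,v,h,r) in T.items():
    W=P[v-25:v+25,u-25:u+25].reshape(-1,3); a=atz('top',u,v,h)
    m=(abs(W[:,2]-h)<7)&(np.hypot(*(W[:,:2]-a[:2]).T)<45); Q=W[m]
    c,rr=cv2.minEnclosingCircle(Q[:,:2].astype(np.float32))
    print(n,a.round(),m.sum(),Q.mean(0).round(1),np.round(c,1),round(rr,1), 'side bodies max z',W[:,2].max().round(1))
S={'white':(264,174,33),'red':(311,181,38),'black':(357,190,47.5),'blue':(403,190,46)}
for n,(u,v,R) in S.items():
    W=P[v-30:v+30,u-30:u+30].reshape(-1,3); a=atz('top',u,v,14)
    m=(abs(W[:,2]-14)<3.5)&(np.hypot(*(W[:,:2]-a[:2]).T)<R+8); Q=W[m]
    c,rr=cv2.minEnclosingCircle(Q[:,:2].astype(np.float32))
    print(n,a.round(),m.sum(),Q.mean(0).round(1),np.round(c,1),round(rr,1))
a=atz('top',180,195,37);print('roll',a.round())
c=cv2.resize(p[140:280,160:440],None,fx=2.85,fy=2.85,interpolation=cv2.INTER_CUBIC);cv2.imwrite('pics/c1.png',c)
# tall things near work
m=(P[...,2]>120)&(P[...,0]<800)&(P[...,0]>350)&(P[...,1]<250)&(d>0)
Q=P[m];
for y in range(-400,260,50):
    q=Q[(Q[:,1]>=y)&(Q[:,1]<y+50)]
    if len(q):print(y,len(q),q.min(0).round(),q.max(0).round())
E
```

```text
can [462. -22. 105.] 623 [463.7 -16.7 105.8] [463.9 -16.3] 31.4 side bodies max z 1021.6
drop [ 426. -141.   88.] 101 [ 428.6 -136.1   87.5] [ 428.7 -136. ] 12.7 side bodies max z 1021.6
mix [ 416. -237.  105.] 120 [ 417.1 -236.9  104.8] [ 417.2 -237.2] 13.7 side bodies max z 1021.6
jar [ 389. -355.   60.] 626 [ 389.4 -354.3   60.6] [ 389.5 -354.7] 32.8 side bodies max z 1021.6
white [ 552. -106.   14.] 189 [ 554.7 -103.    14.2] [ 554.6 -103.2] 32.9
red [ 533. -222.   14.] 206 [ 535.  -219.4   14.3] [ 535.6 -220. ] 37.6
black [ 510. -336.   14.] 267 [ 511.6 -335.1   14.2] [ 510.8 -334.5] 47.5
blue [ 509. -450.   14.] 253 [ 510.3 -450.7   14.3] [ 510.9 -451.6] 46.0
roll [499.  92.  37.]
-400 7 [ 706. -399.  510.] [ 708. -395.  514.]
-200 396 [ 735. -172.  120.] [ 800. -150.  357.]
-150 1234 [ 693. -150.  120.] [ 800. -100.  358.]
-100 3477 [ 643. -100.  120.] [800. -50. 569.]
-50 6317 [586. -50. 120.] [756.  -0. 597.]
0 6938 [566.   0. 120.] [701.  50. 612.]
50 6538 [562.  50. 121.] [709. 100. 637.]
100 3215 [570. 100. 151.] [643. 150. 617.]
150 1159 [588. 150. 125.] [659. 200. 548.]
200 851 [605. 200. 123.] [666. 250. 356.]
```

View pics/c1.png

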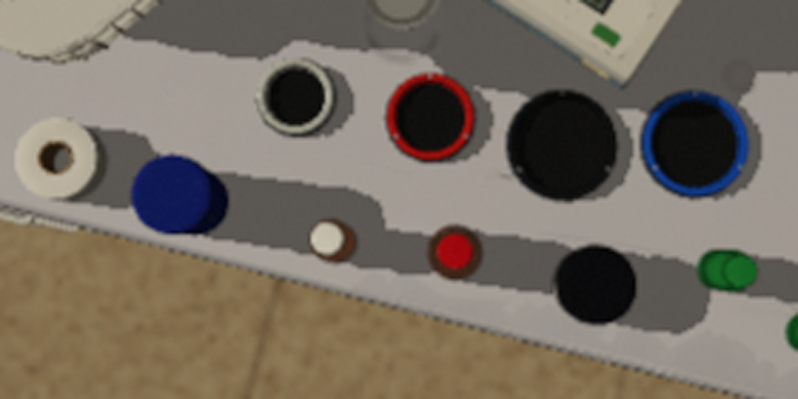

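Request:
carry_out(moves=[{"tx": 0.011, "ty": 0.011, "fingers": -1}, {"tx": 0.036, "ty": 0.037, "fingers": -1}, {"tx": 0.066, "ty": 0.068, "fingers": -1}, {"tx": 0.098, "ty": 0.1, "fingers": -1}, {"tx": 0.13, "ty": 0.133, "fingers": -1}, {"tx": 0.16, "ty": 0.164, "fingers": -1}, {"tx": 0.186, "ty": 0.191, "fingers": -1}, {"tx": 0.204, "ty": 0.209, "fingers": -1}, {"tx": 0.213, "ty": 0.219, "fingers": -1}, {"tx": 0.213, "ty": 0.219, "fingers": -1}])

```text
validation failed for argument at $.mo...
```

Request:
carry_out(moves=[{"ax": 0, "ay": 0, "az": 0, "tx": 0.011, "ty": 0.011, "tz": 0, "fingers": -1}, {"ax": 0, "ay": 0, "az": 0, "tx": 0.036, "ty": 0.037, "tz": 0, "fingers": -1}, {"ax": 0, "ay": 0, "az": 0, "tx": 0.066, "ty": 0.068, "tz": 0, "fingers": -1}, {"ax": 0, "ay": 0, "az": 0, "tx": 0.098, "ty": 0.1, "tz": 0, "fingers": -1}, {"ax": 0, "ay": 0, "az": 0, "tx": 0.13, "ty": 0.133, "tz": 0, "fingers": -1}, {"ax": 0, "ay": 0, "az": 0, "tx": 0.16, "ty": 0.164, "tz": 0, "fingers": -1}, {"ax": 0, "ay": 0, "az": 0, "tx": 0.186, "ty": 0.191, "tz": 0, "fingers": -1}, {"ax": 0, "ay": 0, "az": 0, "tx": 0.204, "ty": 0.209, "tz": 0, "fingers": -1}, {"ax": 0, "ay": 0, "az": 0, "tx": 0.213, "ty": 0.219, "tz": 0, "fingers": -1}, {"ax": 0, "ay": 0, "az": 0, "tx": 0.213, "ty": 0.219, "tz": 0, "fingers": -1}])

```text
time: 1.1
eef_pos: [390.0, -353.1, 303.7]
tool_rot: [0.989, 0.15, 0.0, -0.0]
wrist_force: [-0.8, -0.5, 0.6]
width: 0.998
grasp_force: 0.0
```

Request:
carry_out(moves=[{"ax": 0, "ay": 0, "az": 0, "tx": 0, "ty": 0, "tz": -0.02, "fingers": -1}, {"ax": 0, "ay": 0, "az": 0, "tx": 0, "ty": 0, "tz": -0.055, "fingers": -1}, {"ax": 0, "ay": 0, "az": 0, "tx": 0, "ty": 0, "tz": -0.095, "fingers": -1}, {"ax": 0, "ay": 0, "az": 0, "tx": 0, "ty": 0, "tz": -0.135, "fingers": -1}, {"ax": 0, "ay": 0, "az": 0, "tx": 0, "ty": 0, "tz": -0.17, "fingers": -1}, {"ax": 0, "ay": 0, "az": 0, "tx": 0, "ty": 0, "tz": -0.195, "fingers": -1}, {"ax": 0, "ay": 0, "az": 0, "tx": 0, "ty": 0, "tz": -0.208, "fingers": -1}, {"ax": 0, "ay": 0, "az": 0, "tx": 0, "ty": 0, "tz": -0.214, "fingers": -1}, {"ax": 0, "ay": 0, "az": 0, "tx": 0, "ty": 0, "tz": -0.214, "fingers": -1}, {"ax": 0, "ay": 0, "az": 0, "tx": 0, "ty": 0, "tz": -0.214, "fingers": -1}])

```text
time: 2.1
eef_pos: [389.7, -355.6, 91.4]
tool_rot: [0.989, 0.148, 0.001, 0.001]
wrist_force: [0.5, 0.7, 0.7]
width: 0.998
grasp_force: 0.0
```

Request:
carry_out(moves=[{"ax": 0, "ay": 0, "az": 0, "tx": 0, "ty": 0, "tz": 0, "fingers": 1}, {"ax": 0, "ay": 0, "az": 0, "tx": 0, "ty": 0, "tz": 0, "fingers": 1}, {"ax": 0, "ay": 0, "az": 0, "tx": 0, "ty": 0, "tz": 0, "fingers": 1}, {"ax": 0, "ay": 0, "az": 0, "tx": 0, "ty": 0, "tz": 0, "fingers": 1}, {"ax": 0, "ay": 0, "az": 0, "tx": 0, "ty": 0, "tz": 0, "fingers": 1}, {"ax": 0, "ay": 0, "az": 0, "tx": 0, "ty": 0, "tz": 0, "fingers": 1}, {"ax": 0, "ay": 0, "az": 0, "tx": 0, "ty": 0, "tz": 0, "fingers": 1}, {"ax": 0, "ay": 0, "az": 0, "tx": 0, "ty": 0, "tz": 0, "fingers": 1}, {"ax": 0, "ay": 0, "az": 0, "tx": 0, "ty": 0, "tz": 0, "fingers": 1}, {"ax": 0, "ay": 0, "az": 0, "tx": 0, "ty": 0, "tz": 0, "fingers": 1}])

```text
time: 3.1
eef_pos: [389.9, -355.5, 91.8]
tool_rot: [0.989, 0.148, 0.001, 0.001]
wrist_force: [-1.2, 0.5, 7.3]
width: 0.736
grasp_force: 65.3
```

Request:
carry_out(moves=[{"ax": 0, "ay": 0, "az": 0, "tx": 0, "ty": 0, "tz": 0.01, "fingers": 1}, {"ax": 0, "ay": 0, "az": 0, "tx": 0, "ty": 0, "tz": 0.03, "fingers": 1}, {"ax": 0, "ay": 0, "az": 0, "tx": 0.005, "ty": 0.001, "tz": 0.05, "fingers": 1}, {"ax": 0, "ay": 0, "az": 0, "tx": 0.02, "ty": 0.003, "tz": 0.06, "fingers": 1}, {"ax": 0, "ay": 0, "az": 0, "tx": 0.045, "ty": 0.007, "tz": 0.06, "fingers": 1}, {"ax": 0, "ay": 0, "az": 0, "tx": 0.072, "ty": 0.012, "tz": 0.06, "fingers": 1}, {"ax": 0, "ay": 0, "az": 0, "tx": 0.097, "ty": 0.016, "tz": 0.06, "fingers": 1}, {"ax": 0, "ay": 0, "az": 0, "tx": 0.115, "ty": 0.019, "tz": 0.06, "fingers": 1}, {"ax": 0, "ay": 0, "az": 0, "tx": 0.1215, "ty": 0.0196, "tz": 0.06, "fingers": 1}, {"ax": 0, "ay": 0, "az": 0, "tx": 0.1215, "ty": 0.0196, "tz": 0.06, "fingers": 1}])

```text
time: 4.1
eef_pos: [511.1, -334.8, 150.3]
tool_rot: [0.989, 0.149, 0.0, 0.0]
wrist_force: [-0.2, 0.6, -1.1]
width: 0.735
grasp_force: 66.0
```

```bash
python3 - <<'E'
from h import *
p,d=capture('side'); cv2.imwrite('pics/s1.png',cv2.resize(p[120:270,220:440],None,fx=3.5,fy=3.5))
s=ctrl.read_state();print(s['eef_pos'],s['width'],s['grasp_force'],s['wrist_force'])
E
```

```text
[ 510.27517544 -334.93849868  150.00518242] 0.7385337292936244 65.98644624322333 [-0.36637106  0.50704674 -0.933281  ]
```

View pics/s1.png

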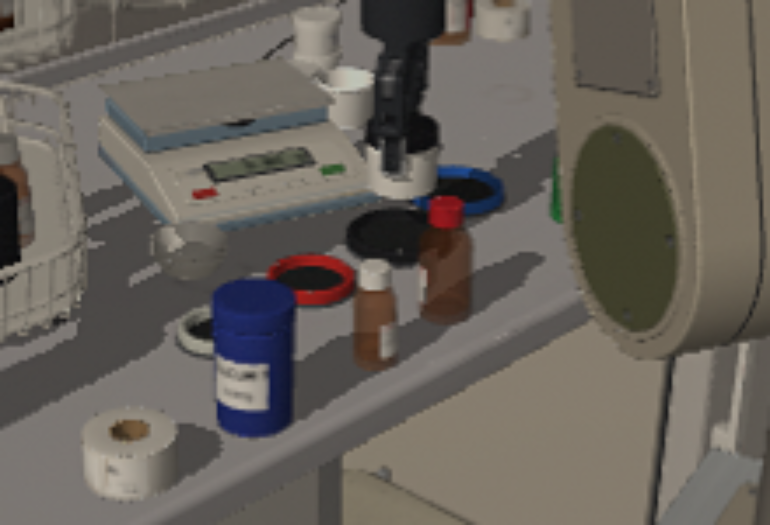

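The jar hangs upright in the gripper, around (400,160) in the crop, over the black seat. Lowering it now.

Request:
carry_out(moves=[{"ax": 0, "ay": 0, "az": 0, "tx": 0, "ty": 0, "tz": -0.012, "fingers": 1}, {"ax": 0, "ay": 0, "az": 0, "tx": 0, "ty": 0, "tz": -0.026, "fingers": 1}, {"ax": 0, "ay": 0, "az": 0, "tx": 0, "ty": 0, "tz": -0.038, "fingers": 1}, {"ax": 0, "ay": 0, "az": 0, "tx": 0, "ty": 0, "tz": -0.046, "fingers": 1}, {"ax": 0, "ay": 0, "az": 0, "tx": 0, "ty": 0, "tz": -0.05, "fingers": 1}, {"ax": 0, "ay": 0, "az": 0, "tx": 0, "ty": 0, "tz": -0.052, "fingers": 1}, {"ax": 0, "ay": 0, "az": 0, "tx": 0, "ty": 0, "tz": -0.053, "fingers": 1}, {"ax": 0, "ay": 0, "az": 0, "tx": 0, "ty": 0, "tz": -0.053, "fingers": 1}, {"ax": 0, "ay": 0, "az": 0, "tx": 0, "ty": 0, "tz": -0.053, "fingers": 1}, {"ax": 0, "ay": 0, "az": 0, "tx": 0, "ty": 0, "tz": -0.053, "fingers": 1}])

```text
time: 5.15
eef_pos: [510.8, -335.2, 97.4]
tool_rot: [0.989, 0.148, 0.0, 0.0]
wrist_force: [-0.1, -0.3, -1.6]
width: 0.741
grasp_force: 66.0
```

Request:
carry_out(moves=[{"ax": 0, "ay": 0, "az": 0, "tx": 0, "ty": 0, "tz": -0.001, "fingers": 1}, {"ax": 0, "ay": 0, "az": 0, "tx": 0, "ty": 0, "tz": -0.001, "fingers": -1}, {"ax": 0, "ay": 0, "az": 0, "tx": 0, "ty": 0, "tz": -0.001, "fingers": -1}, {"ax": 0, "ay": 0, "az": 0, "tx": 0, "ty": 0, "tz": -0.001, "fingers": -1}, {"ax": 0, "ay": 0, "az": 0, "tx": 0, "ty": 0, "tz": -0.001, "fingers": -1}, {"ax": 0, "ay": 0, "az": 0, "tx": 0, "ty": 0, "tz": -0.001, "fingers": -1}, {"ax": 0, "ay": 0, "az": 0, "tx": 0, "ty": 0, "tz": 0.01, "fingers": -1}, {"ax": 0, "ay": 0, "az": 0, "tx": 0, "ty": 0, "tz": 0.04, "fingers": -1}, {"ax": 0, "ay": 0, "az": 0, "tx": 0, "ty": 0, "tz": 0.08, "fingers": -1}, {"ax": 0, "ay": 0, "az": 0, "tx": 0, "ty": 0, "tz": 0.123, "fingers": -1}])

```text
time: 6.15
eef_pos: [510.0, -334.6, 221.1]
tool_rot: [0.989, 0.148, -0.001, -0.001]
wrist_force: [0.2, 0.2, -0.1]
width: 0.999
grasp_force: 0.0
```

Request:
carry_out(moves=[{"ax": 0, "ay": 0, "az": 0, "tx": -0.008, "ty": 0.008, "tz": 0, "fingers": -1}, {"ax": 0, "ay": 0, "az": 0, "tx": -0.025, "ty": 0.026, "tz": 0, "fingers": -1}, {"ax": 0, "ay": 0, "az": 0, "tx": -0.045, "ty": 0.047, "tz": 0, "fingers": -1}, {"ax": 0, "ay": 0, "az": 0, "tx": -0.065, "ty": 0.068, "tz": 0, "fingers": -1}, {"ax": 0, "ay": 0, "az": 0, "tx": -0.082, "ty": 0.086, "tz": 0, "fingers": -1}, {"ax": 0, "ay": 0, "az": 0, "tx": -0.091, "ty": 0.095, "tz": 0, "fingers": -1}, {"ax": 0, "ay": 0, "az": 0, "tx": -0.0935, "ty": 0.098, "tz": 0, "fingers": -1}, {"ax": 0, "ay": 0, "az": 0, "tx": -0.0935, "ty": 0.098, "tz": 0, "fingers": -1}, {"ax": 0, "ay": 0, "az": 0, "tx": -0.0935, "ty": 0.098, "tz": 0, "fingers": -1}, {"ax": 0, "ay": 0, "az": 0, "tx": -0.0935, "ty": 0.098, "tz": -0.01, "fingers": -1}])

```text
time: 7.15
eef_pos: [418.3, -238.0, 211.2]
tool_rot: [0.989, 0.148, 0.001, 0.001]
wrist_force: [0.1, -0.4, 0.9]
width: 0.999
grasp_force: 0.0
```

```bash
python3 - <<'E'
from h import *
p,d=capture('side'); cv2.imwrite('pics/s2.png',cv2.resize(p[120:270,220:440],None,fx=3.5,fy=3.5))
s=ctrl.read_state();print(s['eef_pos'])
p,d=capture('top');P=cloud('top',d);W=P[160:225,325:390].reshape(-1,3)
m=(abs(W[:,2]-65)<8);print(m.sum(),W[m].mean(0),cv2.minEnclosingCircle(W[m][:,:2].astype(np.float32)))
E
```

```text
[ 417.12483667 -237.22305313  208.22448913]
520 [ 513.4088276  -336.55761284   65.70054005] ((510.7828063964844, -334.6279296875), 32.75788116455078)
```

View pics/s2.png

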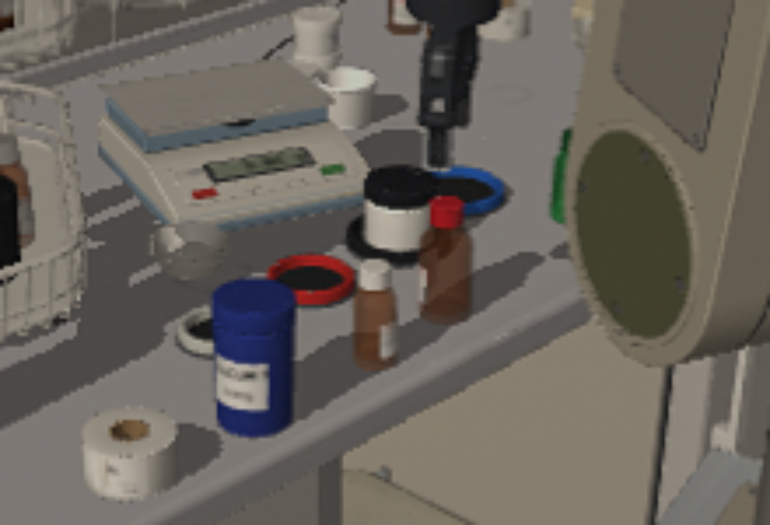

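The jar stands upright in the black seat, at crop (400,210). Its measured centre is (510.8, -334.6) and its lid 65 mm high, so it's on the floor. Descending over the red-capped bottle.

Request:
carry_out(moves=[{"ax": 0, "ay": 0, "az": 0, "tx": 0, "ty": 0, "tz": -0.02, "fingers": -1}, {"ax": 0, "ay": 0, "az": 0, "tx": 0, "ty": 0, "tz": -0.045, "fingers": -1}, {"ax": 0, "ay": 0, "az": 0, "tx": 0, "ty": 0, "tz": -0.07, "fingers": -1}, {"ax": 0, "ay": 0, "az": 0, "tx": 0, "ty": 0, "tz": -0.088, "fingers": -1}, {"ax": 0, "ay": 0, "az": 0, "tx": 0, "ty": 0, "tz": -0.096, "fingers": -1}, {"ax": 0, "ay": 0, "az": 0, "tx": 0, "ty": 0, "tz": -0.099, "fingers": -1}, {"ax": 0, "ay": 0, "az": 0, "tx": 0, "ty": 0, "tz": -0.1, "fingers": -1}, {"ax": 0, "ay": 0, "az": 0, "tx": 0, "ty": 0, "tz": -0.1, "fingers": -1}, {"ax": 0, "ay": 0, "az": 0, "tx": 0, "ty": 0, "tz": -0.1, "fingers": -1}, {"ax": 0, "ay": 0, "az": 0, "tx": 0, "ty": 0, "tz": -0.1, "fingers": -1}])

```text
time: 8.25
eef_pos: [417.6, -237.3, 110.7]
tool_rot: [0.989, 0.148, 0.001, 0.001]
wrist_force: [0.0, 0.1, -0.2]
width: 0.999
grasp_force: 0.0
```

Request:
carry_out(moves=[{"ax": 0, "ay": 0, "az": 0, "tx": 0, "ty": 0, "tz": 0, "fingers": 1}, {"ax": 0, "ay": 0, "az": 0, "tx": 0, "ty": 0, "tz": 0, "fingers": 1}, {"ax": 0, "ay": 0, "az": 0, "tx": 0, "ty": 0, "tz": 0, "fingers": 1}, {"ax": 0, "ay": 0, "az": 0, "tx": 0, "ty": 0, "tz": 0, "fingers": 1}, {"ax": 0, "ay": 0, "az": 0, "tx": 0, "ty": 0, "tz": 0, "fingers": 1}, {"ax": 0, "ay": 0, "az": 0, "tx": 0, "ty": 0, "tz": 0, "fingers": 1}, {"ax": 0, "ay": 0, "az": 0, "tx": 0, "ty": 0, "tz": 0, "fingers": 1}, {"ax": 0, "ay": 0, "az": 0, "tx": 0, "ty": 0, "tz": 0, "fingers": 1}, {"ax": 0, "ay": 0, "az": 0, "tx": 0, "ty": 0, "tz": 0, "fingers": 1}, {"ax": 0, "ay": 0, "az": 0, "tx": 0, "ty": 0, "tz": 0, "fingers": 1}])

```text
time: 9.25
eef_pos: [417.5, -237.3, 110.4]
tool_rot: [0.989, 0.148, 0.0, 0.0]
wrist_force: [1.0, 0.6, 5.8]
width: 0.513
grasp_force: 61.1
```

Request:
carry_out(moves=[{"ax": 0, "ay": 0, "az": 0, "tx": 0, "ty": 0, "tz": 0.01, "fingers": 1}, {"ax": 0, "ay": 0, "az": 0, "tx": 0, "ty": 0, "tz": 0.03, "fingers": 1}, {"ax": 0, "ay": 0, "az": 0, "tx": 0.005, "ty": 0.001, "tz": 0.05, "fingers": 1}, {"ax": 0, "ay": 0, "az": 0, "tx": 0.02, "ty": 0.003, "tz": 0.06, "fingers": 1}, {"ax": 0, "ay": 0, "az": 0, "tx": 0.045, "ty": 0.006, "tz": 0.06, "fingers": 1}, {"ax": 0, "ay": 0, "az": 0, "tx": 0.072, "ty": 0.01, "tz": 0.06, "fingers": 1}, {"ax": 0, "ay": 0, "az": 0, "tx": 0.096, "ty": 0.014, "tz": 0.06, "fingers": 1}, {"ax": 0, "ay": 0, "az": 0, "tx": 0.113, "ty": 0.016, "tz": 0.06, "fingers": 1}, {"ax": 0, "ay": 0, "az": 0, "tx": 0.1185, "ty": 0.017, "tz": 0.06, "fingers": 1}, {"ax": 0, "ay": 0, "az": 0, "tx": 0.1185, "ty": 0.017, "tz": 0.06, "fingers": 1}])

```text
time: 10.25
eef_pos: [535.5, -219.6, 169.6]
tool_rot: [0.989, 0.149, -0.001, -0.0]
wrist_force: [0.3, -0.3, -1.4]
width: 0.515
grasp_force: 60.8
```

```bash
python3 - <<'E'
from h import *
p,d=capture('side'); cv2.imwrite('pics/s3.png',cv2.resize(p[120:270,220:440],None,fx=3.5,fy=3.5))
s=ctrl.read_state();print(s['eef_pos'],s['width'],s['grasp_force'])
E
```

```text
[ 534.93449765 -219.78984056  169.51981934] 0.5147174906841662 60.827453287183744
```

View pics/s3.png

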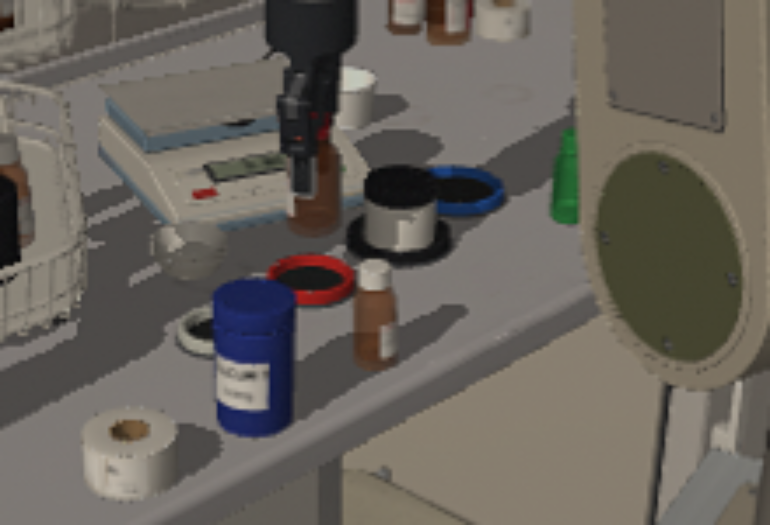

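The bottle hangs upright, at crop (315,180), above the red seat. Lowering it.

Request:
carry_out(moves=[{"ax": 0, "ay": 0, "az": 0, "tx": 0, "ty": 0, "tz": -0.012, "fingers": 1}, {"ax": 0, "ay": 0, "az": 0, "tx": 0, "ty": 0, "tz": -0.026, "fingers": 1}, {"ax": 0, "ay": 0, "az": 0, "tx": 0, "ty": 0, "tz": -0.038, "fingers": 1}, {"ax": 0, "ay": 0, "az": 0, "tx": 0, "ty": 0, "tz": -0.046, "fingers": 1}, {"ax": 0, "ay": 0, "az": 0, "tx": 0, "ty": 0, "tz": -0.05, "fingers": 1}, {"ax": 0, "ay": 0, "az": 0, "tx": 0, "ty": 0, "tz": -0.052, "fingers": 1}, {"ax": 0, "ay": 0, "az": 0, "tx": 0, "ty": 0, "tz": -0.053, "fingers": 1}, {"ax": 0, "ay": 0, "az": 0, "tx": 0, "ty": 0, "tz": -0.0535, "fingers": 1}, {"ax": 0, "ay": 0, "az": 0, "tx": 0, "ty": 0, "tz": -0.0535, "fingers": 1}, {"ax": 0, "ay": 0, "az": 0, "tx": 0, "ty": 0, "tz": -0.0535, "fingers": 1}])

```text
time: 11.3
eef_pos: [535.8, -220.1, 116.8]
tool_rot: [0.989, 0.148, 0.0, 0.0]
wrist_force: [0.1, 0.7, -1.1]
width: 0.51
grasp_force: 60.8
```

Request:
carry_out(moves=[{"ax": 0, "ay": 0, "az": 0, "tx": 0, "ty": 0, "tz": -0.001, "fingers": 1}, {"ax": 0, "ay": 0, "az": 0, "tx": 0, "ty": 0, "tz": -0.001, "fingers": -1}, {"ax": 0, "ay": 0, "az": 0, "tx": 0, "ty": 0, "tz": -0.001, "fingers": -1}, {"ax": 0, "ay": 0, "az": 0, "tx": 0, "ty": 0, "tz": -0.001, "fingers": -1}, {"ax": 0, "ay": 0, "az": 0, "tx": 0, "ty": 0, "tz": -0.001, "fingers": -1}, {"ax": 0, "ay": 0, "az": 0, "tx": 0, "ty": 0, "tz": -0.001, "fingers": -1}, {"ax": 0, "ay": 0, "az": 0, "tx": 0, "ty": 0, "tz": 0.01, "fingers": -1}, {"ax": 0, "ay": 0, "az": 0, "tx": 0, "ty": 0, "tz": 0.035, "fingers": -1}, {"ax": 0, "ay": 0, "az": 0, "tx": 0, "ty": 0, "tz": 0.07, "fingers": -1}, {"ax": 0, "ay": 0, "az": 0, "tx": 0, "ty": 0, "tz": 0.1035, "fingers": -1}])

```text
time: 12.3
eef_pos: [535.4, -219.9, 221.7]
tool_rot: [0.989, 0.148, -0.0, -0.0]
wrist_force: [0.5, 0.5, -0.5]
width: 1.001
grasp_force: 0.0
```

Request:
carry_out(moves=[{"ax": 0, "ay": 0, "az": 0, "tx": -0.009, "ty": 0.007, "tz": 0, "fingers": -1}, {"ax": 0, "ay": 0, "az": 0, "tx": -0.029, "ty": 0.023, "tz": 0, "fingers": -1}, {"ax": 0, "ay": 0, "az": 0, "tx": -0.052, "ty": 0.041, "tz": 0, "fingers": -1}, {"ax": 0, "ay": 0, "az": 0, "tx": -0.075, "ty": 0.059, "tz": 0, "fingers": -1}, {"ax": 0, "ay": 0, "az": 0, "tx": -0.094, "ty": 0.074, "tz": 0, "fingers": -1}, {"ax": 0, "ay": 0, "az": 0, "tx": -0.104, "ty": 0.082, "tz": 0, "fingers": -1}, {"ax": 0, "ay": 0, "az": 0, "tx": -0.107, "ty": 0.084, "tz": 0, "fingers": -1}, {"ax": 0, "ay": 0, "az": 0, "tx": -0.107, "ty": 0.084, "tz": 0, "fingers": -1}, {"ax": 0, "ay": 0, "az": 0, "tx": -0.107, "ty": 0.084, "tz": 0, "fingers": -1}, {"ax": 0, "ay": 0, "az": 0, "tx": -0.107, "ty": 0.084, "tz": -0.01, "fingers": -1}])

```text
time: 13.3
eef_pos: [429.9, -136.8, 211.2]
tool_rot: [0.989, 0.148, 0.001, 0.001]
wrist_force: [0.6, -0.6, -0.4]
width: 1.004
grasp_force: 0.0
```

Request:
carry_out(moves=[{"ax": 0, "ay": 0, "az": 0, "tx": 0, "ty": 0, "tz": -0.02, "fingers": -1}, {"ax": 0, "ay": 0, "az": 0, "tx": 0, "ty": 0, "tz": -0.045, "fingers": -1}, {"ax": 0, "ay": 0, "az": 0, "tx": 0, "ty": 0, "tz": -0.07, "fingers": -1}, {"ax": 0, "ay": 0, "az": 0, "tx": 0, "ty": 0, "tz": -0.093, "fingers": -1}, {"ax": 0, "ay": 0, "az": 0, "tx": 0, "ty": 0, "tz": -0.107, "fingers": -1}, {"ax": 0, "ay": 0, "az": 0, "tx": 0, "ty": 0, "tz": -0.113, "fingers": -1}, {"ax": 0, "ay": 0, "az": 0, "tx": 0, "ty": 0, "tz": -0.115, "fingers": -1}, {"ax": 0, "ay": 0, "az": 0, "tx": 0, "ty": 0, "tz": -0.115, "fingers": -1}, {"ax": 0, "ay": 0, "az": 0, "tx": 0, "ty": 0, "tz": -0.115, "fingers": -1}, {"ax": 0, "ay": 0, "az": 0, "tx": 0, "ty": 0, "tz": -0.115, "fingers": -1}])

```text
time: 14.3
eef_pos: [429.2, -136.3, 95.8]
tool_rot: [0.989, 0.148, 0.001, 0.0]
wrist_force: [0.8, -0.9, -0.4]
width: 0.999
grasp_force: 0.0
```

Request:
carry_out(moves=[{"ax": 0, "ay": 0, "az": 0, "tx": 0, "ty": 0, "tz": 0, "fingers": 1}, {"ax": 0, "ay": 0, "az": 0, "tx": 0, "ty": 0, "tz": 0, "fingers": 1}, {"ax": 0, "ay": 0, "az": 0, "tx": 0, "ty": 0, "tz": 0, "fingers": 1}, {"ax": 0, "ay": 0, "az": 0, "tx": 0, "ty": 0, "tz": 0, "fingers": 1}, {"ax": 0, "ay": 0, "az": 0, "tx": 0, "ty": 0, "tz": 0, "fingers": 1}, {"ax": 0, "ay": 0, "az": 0, "tx": 0, "ty": 0, "tz": 0, "fingers": 1}, {"ax": 0, "ay": 0, "az": 0, "tx": 0, "ty": 0, "tz": 0, "fingers": 1}, {"ax": 0, "ay": 0, "az": 0, "tx": 0, "ty": 0, "tz": 0, "fingers": 1}, {"ax": 0, "ay": 0, "az": 0, "tx": 0, "ty": 0, "tz": 0, "fingers": 1}, {"ax": 0, "ay": 0, "az": 0, "tx": 0, "ty": 0, "tz": 0, "fingers": 1}])

```text
time: 15.3
eef_pos: [428.9, -136.1, 95.2]
tool_rot: [0.989, 0.148, 0.0, 0.0]
wrist_force: [0.2, -0.5, 5.6]
width: 0.399
grasp_force: 60.0
```

Request:
carry_out(moves=[{"ax": 0, "ay": 0, "az": 0, "tx": 0, "ty": 0, "tz": 0.01, "fingers": 1}, {"ax": 0, "ay": 0, "az": 0, "tx": 0, "ty": 0, "tz": 0.03, "fingers": 1}, {"ax": 0, "ay": 0, "az": 0, "tx": 0.005, "ty": 0.001, "tz": 0.05, "fingers": 1}, {"ax": 0, "ay": 0, "az": 0, "tx": 0.021, "ty": 0.005, "tz": 0.06, "fingers": 1}, {"ax": 0, "ay": 0, "az": 0, "tx": 0.047, "ty": 0.012, "tz": 0.06, "fingers": 1}, {"ax": 0, "ay": 0, "az": 0, "tx": 0.076, "ty": 0.02, "tz": 0.06, "fingers": 1}, {"ax": 0, "ay": 0, "az": 0, "tx": 0.102, "ty": 0.027, "tz": 0.06, "fingers": 1}, {"ax": 0, "ay": 0, "az": 0, "tx": 0.12, "ty": 0.0315, "tz": 0.06, "fingers": 1}, {"ax": 0, "ay": 0, "az": 0, "tx": 0.126, "ty": 0.033, "tz": 0.06, "fingers": 1}, {"ax": 0, "ay": 0, "az": 0, "tx": 0.126, "ty": 0.033, "tz": 0.06, "fingers": 1}])

```text
time: 16.3
eef_pos: [554.5, -102.7, 154.6]
tool_rot: [0.989, 0.149, -0.0, -0.0]
wrist_force: [-1.8, -0.4, -1.6]
width: 0.4
grasp_force: 59.7
```

```bash
python3 - <<'E'
from h import *
p,d=capture('side'); cv2.imwrite('pics/s4.png',cv2.resize(p[120:270,200:420],None,fx=3.5,fy=3.5))
s=ctrl.read_state();print(s['eef_pos'],s['width'],s['grasp_force'],s['wrist_force'])
E
```

```text
[ 553.90588429 -102.90285255  154.51394599] 0.39987212403005135 59.65190967719536 [-0.40369783 -0.31832169 -1.10478448]
```

View pics/s4.png

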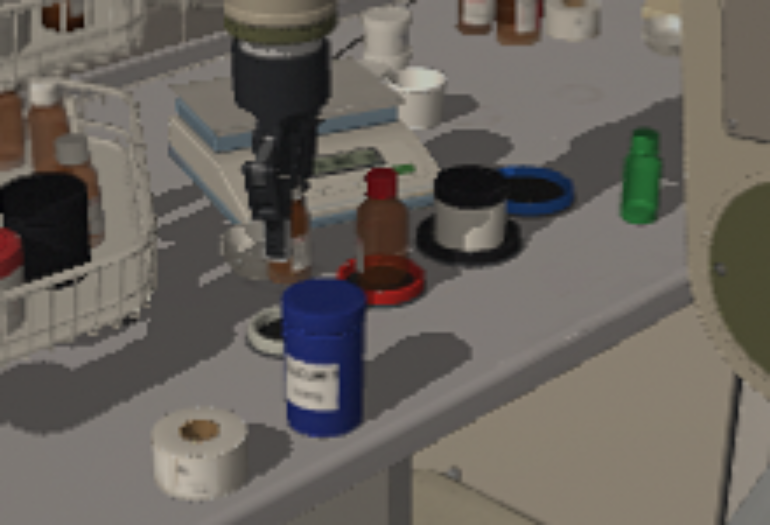

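The red-capped bottle stands upright in the red seat, at crop (380,225). The small bottle hangs upright over the white seat, at (290,235). Lowering and releasing it.

Request:
carry_out(moves=[{"ax": 0, "ay": 0, "az": 0, "tx": 0, "ty": 0, "tz": -0.012, "fingers": 1}, {"ax": 0, "ay": 0, "az": 0, "tx": 0, "ty": 0, "tz": -0.026, "fingers": 1}, {"ax": 0, "ay": 0, "az": 0, "tx": 0, "ty": 0, "tz": -0.038, "fingers": 1}, {"ax": 0, "ay": 0, "az": 0, "tx": 0, "ty": 0, "tz": -0.046, "fingers": 1}, {"ax": 0, "ay": 0, "az": 0, "tx": 0, "ty": 0, "tz": -0.05, "fingers": 1}, {"ax": 0, "ay": 0, "az": 0, "tx": 0, "ty": 0, "tz": -0.052, "fingers": 1}, {"ax": 0, "ay": 0, "az": 0, "tx": 0, "ty": 0, "tz": -0.053, "fingers": 1}, {"ax": 0, "ay": 0, "az": 0, "tx": 0, "ty": 0, "tz": -0.054, "fingers": 1}, {"ax": 0, "ay": 0, "az": 0, "tx": 0, "ty": 0, "tz": -0.054, "fingers": 1}, {"ax": 0, "ay": 0, "az": 0, "tx": 0, "ty": 0, "tz": -0.054, "fingers": 1}])

```text
time: 17.35
eef_pos: [554.8, -103.0, 101.3]
tool_rot: [0.989, 0.148, 0.0, 0.0]
wrist_force: [-0.3, -0.2, -0.9]
width: 0.399
grasp_force: 59.7
```

Request:
carry_out(moves=[{"ax": 0, "ay": 0, "az": 0, "tx": 0, "ty": 0, "tz": -0.0005, "fingers": 1}, {"ax": 0, "ay": 0, "az": 0, "tx": 0, "ty": 0, "tz": -0.0005, "fingers": -1}, {"ax": 0, "ay": 0, "az": 0, "tx": 0, "ty": 0, "tz": -0.0005, "fingers": -1}, {"ax": 0, "ay": 0, "az": 0, "tx": 0, "ty": 0, "tz": -0.0005, "fingers": -1}, {"ax": 0, "ay": 0, "az": 0, "tx": 0, "ty": 0, "tz": -0.0005, "fingers": -1}, {"ax": 0, "ay": 0, "az": 0, "tx": 0, "ty": 0, "tz": -0.0005, "fingers": -1}, {"ax": 0, "ay": 0, "az": 0, "tx": 0, "ty": 0, "tz": 0.01, "fingers": -1}, {"ax": 0, "ay": 0, "az": 0, "tx": 0, "ty": 0, "tz": 0.04, "fingers": -1}, {"ax": 0, "ay": 0, "az": 0, "tx": 0, "ty": 0, "tz": 0.08, "fingers": -1}, {"ax": 0, "ay": 0, "az": 0, "tx": 0, "ty": 0, "tz": 0.119, "fingers": -1}])

```text
time: 18.35
eef_pos: [554.2, -102.9, 221.7]
tool_rot: [0.989, 0.148, -0.0, -0.0]
wrist_force: [1.1, -0.8, 0.5]
width: 1.001
grasp_force: 0.0
```

Request:
carry_out(moves=[{"ax": 0, "ay": 0, "az": 0, "tx": -0.012, "ty": 0, "tz": 0, "fingers": -1}, {"ax": 0, "ay": 0, "az": 0, "tx": -0.04, "ty": 0.006, "tz": 0, "fingers": -1}, {"ax": 0, "ay": 0, "az": 0, "tx": -0.066, "ty": 0.022, "tz": 0, "fingers": -1}, {"ax": 0, "ay": 0, "az": 0, "tx": -0.082, "ty": 0.044, "tz": 0, "fingers": -1}, {"ax": 0, "ay": 0, "az": 0, "tx": -0.089, "ty": 0.066, "tz": 0, "fingers": -1}, {"ax": 0, "ay": 0, "az": 0, "tx": -0.0905, "ty": 0.081, "tz": 0, "fingers": -1}, {"ax": 0, "ay": 0, "az": 0, "tx": -0.0905, "ty": 0.087, "tz": 0, "fingers": -1}, {"ax": 0, "ay": 0, "az": 0, "tx": -0.0905, "ty": 0.087, "tz": 0, "fingers": -1}, {"ax": 0, "ay": 0, "az": 0, "tx": -0.0905, "ty": 0.087, "tz": 0, "fingers": -1}, {"ax": 0, "ay": 0, "az": 0, "tx": -0.0905, "ty": 0.087, "tz": -0.01, "fingers": -1}])

```text
time: 19.35
eef_pos: [465.2, -16.8, 211.1]
tool_rot: [0.989, 0.148, 0.001, 0.001]
wrist_force: [0.4, -0.2, 0.3]
width: 1.001
grasp_force: 0.0
```

Request:
carry_out(moves=[{"ax": 0, "ay": 0, "az": 0, "tx": 0, "ty": 0, "tz": -0.02, "fingers": -1}, {"ax": 0, "ay": 0, "az": 0, "tx": 0, "ty": 0, "tz": -0.04, "fingers": -1}, {"ax": 0, "ay": 0, "az": 0, "tx": 0, "ty": 0, "tz": -0.06, "fingers": -1}, {"ax": 0, "ay": 0, "az": 0, "tx": 0, "ty": 0, "tz": -0.08, "fingers": -1}, {"ax": 0, "ay": 0, "az": 0, "tx": 0, "ty": 0, "tz": -0.09, "fingers": -1}, {"ax": 0, "ay": 0, "az": 0, "tx": 0, "ty": 0, "tz": -0.096, "fingers": -1}, {"ax": 0, "ay": 0, "az": 0, "tx": 0, "ty": 0, "tz": -0.099, "fingers": -1}, {"ax": 0, "ay": 0, "az": 0, "tx": 0, "ty": 0, "tz": -0.099, "fingers": -1}, {"ax": 0, "ay": 0, "az": 0, "tx": 0, "ty": 0, "tz": -0.099, "fingers": -1}, {"ax": 0, "ay": 0, "az": 0, "tx": 0, "ty": 0, "tz": -0.099, "fingers": -1}])

```text
time: 20.35
eef_pos: [464.7, -16.1, 111.7]
tool_rot: [0.989, 0.148, 0.001, 0.0]
wrist_force: [0.3, 0.0, -0.6]
width: 1.005
grasp_force: 0.0
```

Request:
carry_out(moves=[{"ax": 0, "ay": 0, "az": 0, "tx": 0, "ty": 0, "tz": 0, "fingers": 1}, {"ax": 0, "ay": 0, "az": 0, "tx": 0, "ty": 0, "tz": 0, "fingers": 1}, {"ax": 0, "ay": 0, "az": 0, "tx": 0, "ty": 0, "tz": 0, "fingers": 1}, {"ax": 0, "ay": 0, "az": 0, "tx": 0, "ty": 0, "tz": 0, "fingers": 1}, {"ax": 0, "ay": 0, "az": 0, "tx": 0, "ty": 0, "tz": 0, "fingers": 1}, {"ax": 0, "ay": 0, "az": 0, "tx": 0, "ty": 0, "tz": 0, "fingers": 1}, {"ax": 0, "ay": 0, "az": 0, "tx": 0, "ty": 0, "tz": 0, "fingers": 1}, {"ax": 0, "ay": 0, "az": 0, "tx": 0, "ty": 0, "tz": 0, "fingers": 1}, {"ax": 0, "ay": 0, "az": 0, "tx": 0, "ty": 0, "tz": 0, "fingers": 1}, {"ax": 0, "ay": 0, "az": 0, "tx": 0, "ty": 0, "tz": 0, "fingers": 1}])

```text
time: 21.35
eef_pos: [464.6, -15.9, 111.6]
tool_rot: [0.989, 0.148, 0.001, 0.0]
wrist_force: [-1.6, 1.3, 6.5]
width: 0.688
grasp_force: 64.1
```

Request:
carry_out(moves=[{"ax": 0, "ay": 0, "az": 0, "tx": 0, "ty": 0, "tz": 0.01, "fingers": 1}, {"ax": 0, "ay": 0, "az": 0, "tx": 0, "ty": 0, "tz": 0.03, "fingers": 1}, {"ax": 0, "ay": 0, "az": 0, "tx": 0, "ty": 0, "tz": 0.06, "fingers": 1}, {"ax": 0, "ay": 0, "az": 0, "tx": 0, "ty": 0, "tz": 0.09, "fingers": 1}, {"ax": 0, "ay": 0, "az": 0, "tx": 0, "ty": -0.003, "tz": 0.12, "fingers": 1}, {"ax": 0, "ay": 0, "az": 0, "tx": 0, "ty": -0.012, "tz": 0.14, "fingers": 1}, {"ax": 0, "ay": 0, "az": 0, "tx": 0, "ty": -0.03, "tz": 0.15, "fingers": 1}, {"ax": 0, "ay": 0, "az": 0, "tx": 0, "ty": -0.05, "tz": 0.15, "fingers": 1}, {"ax": 0, "ay": 0, "az": 0, "tx": 0, "ty": -0.075, "tz": 0.15, "fingers": 1}, {"ax": 0, "ay": 0, "az": 0, "tx": 0, "ty": -0.1, "tz": 0.15, "fingers": 1}])

```text
time: 22.35
eef_pos: [463.8, -116.7, 261.4]
tool_rot: [0.989, 0.149, 0.0, 0.0]
wrist_force: [-1.0, -0.0, -0.9]
width: 0.686
grasp_force: 64.1
```

Request:
carry_out(moves=[{"ax": 0, "ay": 0, "az": 0, "tx": 0.002, "ty": -0.03, "tz": 0, "fingers": 1}, {"ax": 0, "ay": 0, "az": 0, "tx": 0.006, "ty": -0.068, "tz": 0, "fingers": 1}, {"ax": 0, "ay": 0, "az": 0, "tx": 0.012, "ty": -0.11, "tz": 0, "fingers": 1}, {"ax": 0, "ay": 0, "az": 0, "tx": 0.019, "ty": -0.154, "tz": 0, "fingers": 1}, {"ax": 0, "ay": 0, "az": 0, "tx": 0.026, "ty": -0.198, "tz": 0, "fingers": 1}, {"ax": 0, "ay": 0, "az": 0, "tx": 0.033, "ty": -0.24, "tz": 0, "fingers": 1}, {"ax": 0, "ay": 0, "az": 0, "tx": 0.039, "ty": -0.28, "tz": 0, "fingers": 1}, {"ax": 0, "ay": 0, "az": 0, "tx": 0.043, "ty": -0.311, "tz": 0, "fingers": 1}, {"ax": 0, "ay": 0, "az": 0, "tx": 0.046, "ty": -0.329, "tz": 0, "fingers": 1}, {"ax": 0, "ay": 0, "az": 0, "tx": 0.047, "ty": -0.3355, "tz": 0, "fingers": 1}])

```text
time: 23.35
eef_pos: [510.4, -453.2, 260.5]
tool_rot: [0.989, 0.147, -0.0, -0.0]
wrist_force: [-0.8, 0.1, -1.5]
width: 0.684
grasp_force: 64.2
```

```bash
python3 - <<'E'
from h import *
p,d=capture('side'); cv2.imwrite('pics/s5.png',cv2.resize(p[100:270,200:440],None,fx=3.3,fy=3.3))
s=ctrl.read_state();print(s['eef_pos'],s['width'],s['grasp_force'],s['wrist_force'])
E
```

```text
[ 510.54629139 -452.96344105  260.47093411] 0.6852098235430892 64.2175243946258 [-1.0726484   0.44017686 -1.24112799]
```

View pics/s5.png

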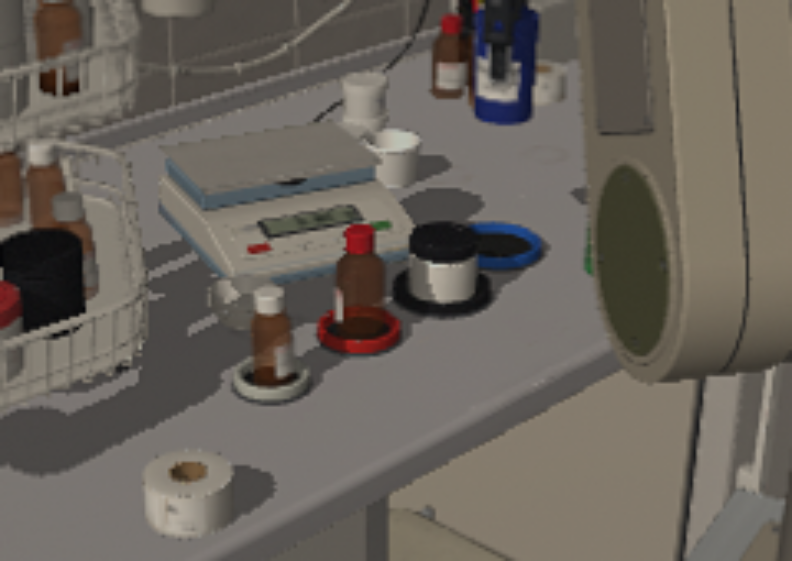

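The canister hangs upright at crop (505,70), and the two bottles and the jar stand in their seats. Lowering.

Request:
carry_out(moves=[{"ax": 0, "ay": 0, "az": 0, "tx": 0, "ty": 0, "tz": -0.015, "fingers": 1}, {"ax": 0, "ay": 0, "az": 0, "tx": 0, "ty": 0, "tz": -0.04, "fingers": 1}, {"ax": 0, "ay": 0, "az": 0, "tx": 0, "ty": 0, "tz": -0.066, "fingers": 1}, {"ax": 0, "ay": 0, "az": 0, "tx": 0, "ty": 0, "tz": -0.09, "fingers": 1}, {"ax": 0, "ay": 0, "az": 0, "tx": 0, "ty": 0, "tz": -0.11, "fingers": 1}, {"ax": 0, "ay": 0, "az": 0, "tx": 0, "ty": 0, "tz": -0.125, "fingers": 1}, {"ax": 0, "ay": 0, "az": 0, "tx": 0, "ty": 0, "tz": -0.135, "fingers": 1}, {"ax": 0, "ay": 0, "az": 0, "tx": 0, "ty": 0, "tz": -0.14, "fingers": 1}, {"ax": 0, "ay": 0, "az": 0, "tx": 0, "ty": 0, "tz": -0.142, "fingers": 1}, {"ax": 0, "ay": 0, "az": 0, "tx": 0, "ty": 0, "tz": -0.142, "fingers": 1}])

```text
time: 24.4
eef_pos: [511.4, -451.7, 119.6]
tool_rot: [0.989, 0.148, 0.0, 0.0]
wrist_force: [-0.0, -0.2, 0.0]
width: 0.686
grasp_force: 64.2
```

Request:
carry_out(moves=[{"ax": 0, "ay": 0, "az": 0, "tx": 0, "ty": 0, "tz": -0.001, "fingers": 1}, {"ax": 0, "ay": 0, "az": 0, "tx": 0, "ty": 0, "tz": -0.002, "fingers": 1}, {"ax": 0, "ay": 0, "az": 0, "tx": 0, "ty": 0, "tz": -0.002, "fingers": -1}, {"ax": 0, "ay": 0, "az": 0, "tx": 0, "ty": 0, "tz": -0.002, "fingers": -1}, {"ax": 0, "ay": 0, "az": 0, "tx": 0, "ty": 0, "tz": -0.002, "fingers": -1}, {"ax": 0, "ay": 0, "az": 0, "tx": 0, "ty": 0, "tz": -0.002, "fingers": -1}, {"ax": 0, "ay": 0, "az": 0, "tx": 0, "ty": 0, "tz": -0.002, "fingers": -1}, {"ax": 0, "ay": 0, "az": 0, "tx": 0, "ty": 0, "tz": 0.01, "fingers": -1}, {"ax": 0, "ay": 0, "az": 0, "tx": 0, "ty": 0, "tz": 0.04, "fingers": -1}, {"ax": 0, "ay": 0, "az": 0, "tx": 0, "ty": 0, "tz": 0.08, "fingers": -1}])

```text
time: 25.4
eef_pos: [510.0, -450.5, 197.9]
tool_rot: [0.989, 0.148, -0.001, -0.002]
wrist_force: [-0.0, 0.4, 0.8]
width: 0.998
grasp_force: 0.0
```

Request:
carry_out(moves=[{"ax": 0, "ay": 0, "az": 0, "tx": 0, "ty": 0, "tz": 0.04, "fingers": -1}, {"ax": 0, "ay": 0, "az": 0, "tx": 0, "ty": 0, "tz": 0.08, "fingers": -1}, {"ax": 0, "ay": 0, "az": 0, "tx": -0.02, "ty": -0.01, "tz": 0.1, "fingers": -1}, {"ax": 0, "ay": 0, "az": 0, "tx": -0.05, "ty": -0.02, "tz": 0.1, "fingers": -1}, {"ax": 0, "ay": 0, "az": 0, "tx": -0.09, "ty": -0.03, "tz": 0.1, "fingers": -1}, {"ax": 0, "ay": 0, "az": 0, "tx": -0.13, "ty": -0.04, "tz": 0.1, "fingers": -1}, {"ax": 0, "ay": 0, "az": 0, "tx": -0.17, "ty": -0.05, "tz": 0.1, "fingers": -1}, {"ax": 0, "ay": 0, "az": 0, "tx": -0.19, "ty": -0.05, "tz": 0.1, "fingers": -1}, {"ax": 0, "ay": 0, "az": 0, "tx": -0.2, "ty": -0.05, "tz": 0.1, "fingers": -1}, {"ax": 0, "ay": 0, "az": 0, "tx": -0.2, "ty": -0.05, "tz": 0.1, "fingers": -1}])

```text
time: 26.4
eef_pos: [310.3, -501.7, 299.8]
tool_rot: [0.989, 0.148, 0.0, 0.0]
wrist_force: [0.2, -0.3, 0.0]
width: 1.0
grasp_force: 0.0
```

```bash
python3 - <<'E'
from h import *
p,d=capture('top');P=cloud('top',d);cv2.imwrite('pics/t9.png',cv2.resize(p[140:280,160:440],None,fx=2.85,fy=2.85))
for n,x,y,h in(('white',554.6,-103.2,93),('red',535.6,-220,110),('black',510.8,-334.5,65),('blue',510.9,-451.6,110)):
    W=P[(np.hypot(P[...,0]-x,P[...,1]-y)<50)&(abs(P[...,2]-h)<8)]
    c,r=cv2.minEnclosingCircle(W[:,:2].astype(np.float32));print(n,(x,y),len(W),np.round(c,1),round(r,1),'z',np.median(W[:,2]))
s=ctrl.read_state();print(s['eef_pos'],s['time'],s['wrist_force'])
E
```

```text
white (554.6, -103.2) 100 [ 554.3 -101.9] 12.9 z 92.66317219845743
red (535.6, -220) 119 [ 535.6 -219.5] 13.6 z 109.77645749183776
black (510.8, -334.5) 607 [ 510.8 -334.4] 33.1 z 65.53090539683593
blue (510.9, -451.6) 611 [ 510.8 -451.4] 31.6 z 110.69178350095595
[ 311.32229544 -501.5264058   299.683618  ] 26.45 [ 0.83969083  0.50606043 -0.03440599]
```

View pics/t9.png

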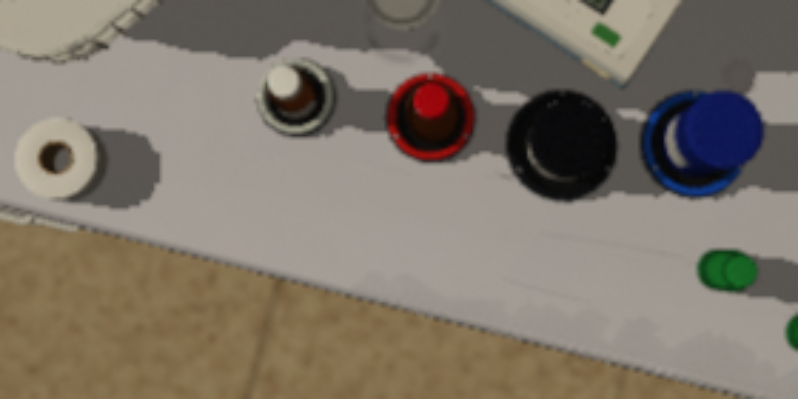

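All four stand centred in their own seats, in the crop at (290,95), (430,115), (562,145) and (695,145). Each measures within 1.5 mm of its seat centre and at the right height, and the arm is clear.

```bash
python3 -c "
from plant import ticket
print(ticket.sign_off())"
```

```text
the job is handed in; nothing more can be done
None
```

I handed the job in at about 26 s of the 128 s: all four containers stand upright and released in their matching seats, each measured within 1.5 mm of its seat's centre and at floor height; the sign-off returned no verdict.

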